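# Bring the bench drill's supply back after a trip

### The job

A breaker has tripped: with the fingers closed, first push the breaker button that has popped out on the grey box fully in, then press the raised end of the black rocker on the blue switch box fully down so that the main switch is on, and last press the green start button on the yellow hand control fully down and let it come up again. Keep to this order, leave the two breakers that are still in and the red stop button alone, and do not pick up or push away the hand control or the other things on the bench.

Things in the scene. Friction and masses are not known exactly. Their poses are not given: they have to be found in the camera images.
- breaker (a joint): travel of the tripped breaker's button in m: 0 to 0.002 at the start (popped out), 0.010 fully in against its stop. It slides straight down against about 4 N of friction and stays where it is left.
- breaker_top (a point): centre of the top face of the tripped breaker's button, moving with it. Black round head 22 mm across and 6 mm high on an orange collar 30 mm across; popped out, the orange collar shows above the dark bezel (38 mm across, 10 mm high) and the head stands 26 mm above the box top, fully in it stands 16 mm above it (z = 0.076) and the collar is hidden. The breakers and a bright steel bushing stand in a row of four places 55 mm apart, in any order.
- breaker_box: fixed grey steel box, 90 mm (its x) by 240 mm (its y) by 60 mm high, yellow stripe along its front; origin at the centre of its underside, z up, the row of breakers runs along its y through the centre.
- breaker_set_a: a breaker that is already in, to be left alone: dark bezel 38 mm across and 10 mm high, black head 22 mm across reaching 16 mm above the box top, does not move; origin at the centre of its underside, on the box top.
- breaker_set_b: the other breaker that is already in, same make, to be left alone; origin at the centre of its underside, on the box top.
- rocker (a joint): angle of the main switch's rocker in rad: 0 to 0.05 at the start (off, one end raised), 0.30 fully over (on, against its stop). It turns against about 0.07 N m of friction (some 3 N at the listed point) and stays where it is left.
- rocker_on_end (a point): point on the top of the rocker's ON half, 22 mm from the pivot, moving with it; press straight down here. The black rocker is 60 mm long by 34 mm wide, a shallow V of two flat halves, each 30 mm long; the ON half is the raised one with a white bar across it, and in the off position it slopes up outwards at about 0.30 rad; fully on, it lies level at z = 0.064, 14 mm above the box top and 8 mm above a grey frame 80 by 50 mm, and the other half is the raised one.
- switch_box: fixed blue box, 120 mm (its x, along the rocker) by 85 mm (its y) by 50 mm high; origin at the centre of its underside. The rocker's pivot is above the centre at z = 0.064 and its ON half lies on the +x side.
- pendant: loose yellow radio hand control lying flat, 150 mm (its x) by 66 mm (its y) by 40 mm high, 0.6 to 0.9 kg; origin at the centre of its underside. Green start button at x = +45 mm, red stop button at x = -45 mm.
- start (a joint): travel of the green start button in m: 0 up, 0.006 fully down; a spring pushes it back, 1.5 N at first and 5 N fully down.
- start_top (a point): centre of the top face of the green start button, moving with it: 26 mm across, in a black ring 44 mm across that stands 12 mm above the control's 40 mm high top. Up, the face is 22 mm above that top (z = 0.062); fully down, 16 mm.
- stop (a joint): travel of the red stop button in m: 0 up, 0.006 down; same spring; not to be pressed.
- stop_top (a point): centre of the top face of the red stop button, 30 mm across, same height as the start button.
- bushing_mid (a point): centre, half-way up, of a loose bright steel bushing, 28 mm across and 22 mm high, standing on the grey box in one of its four places; leave it there.
- jig_block: loose aluminium drill jig plate with six holes, 70 by 90 by 30 mm, lying beyond the work; origin at the centre of its underside; leave it.
- screwdriver: loose screwdriver with orange handle lying near the robot, about 200 mm long; leave it.
- wrench: loose steel wrench, 180 mm long, lying beyond the work; leave it.
- oil: loose blue oil bottle, 48 mm across and 110 mm high; origin at the centre of its underside; leave it.
- bolt: loose steel bolt standing on its head near the robot, 26 mm across and 50 mm high; origin at the centre of its underside; leave it.
- cup: loose white cup, 72 mm across and 80 mm high; origin at the centre of its underside; leave it.
Things that resemble listed ones, but are neither listed nor needed, are in the scene too. Of the things that look like the pendant, the middle-sized one is meant.

How it is judged (in metres and radians):
On the way, in this order (a step that is already met when the one before it is completed fails the run):
1. the tripped breaker is pushed fully in (value of joint breaker above 0.0085 m), for 0.1 s.
2. the main rocker is pressed over to on (value of joint rocker above 0.25 rad), for 0.1 s.
3. the green start button is pressed down (value of joint start above 0.0042 m), for 0.05 s.
4. the green start button is let up again (value of joint start below 0.0015 m), for 0.1 s.
At the end, for the whole second after the job is handed in: The breaker button is in by at least 8.5 of its 10 mm, the rocker over by at least 0.25 of 0.30 rad, the start and stop buttons up (within 1.5 mm), the hand control lies flat and at rest within 25 mm of where it lay, and every other loose thing is within 20 mm of its start (value of joint breaker above 0.0085 m and value of joint rocker above 0.25 rad and value of joint each of start, stop below 0.0015 m and distance of pendant from where it was at the start of the episode below 0.025 m and linear speed of pendant below 0.02 m/s and angle between pendant's own z axis and vertical below 0.05 rad and distance of each of bushing_mid, jig_block, screwdriver, wrench, oil, bolt, cup from where it was at the start of the episode below 0.02 m); the robot touches nothing.
It fails at once if the order is broken: main switch thrown while the breaker is out, or start pressed before the breaker is in and the main switch on ((value of joint rocker above 0.15 rad and value of joint breaker below 0.0075 m) or (value of joint start above 0.003 m and (value of joint breaker below 0.0075 m or value of joint rocker below 0.2 rad))).
It fails at once if the red stop button is pressed (value of joint stop above 0.003 m).
It fails at once if a breaker that is already in is pressed (contact force between any of breaker_set_a, breaker_set_b and anything else above 2 N).
It fails at once if the hand control is lifted, tipped or pushed away (distance of pendant from where it was at the start of the episode above 0.025 m or height (world z) of pendant above 0.012 m or angle between pendant's own z axis and vertical above 0.15 rad).
It fails at once if a bystander is picked up or pushed away (distance of any of bushing_mid, jig_block, screwdriver, wrench, oil, bolt, cup from where it was at the start of the episode above 0.02 m).
It also fails if it takes over 42 s, if anything falls off the work surface, if the arm or the gripper's body presses on something with over 40 N, if the wrist force passes 120 N, or if a joint passes its speed limit or range.

### The arm

A 6-joint arm with a two-finger parallel gripper is mounted at the origin on the work surface. World frame = base frame: x ahead of the robot, y to its left, z up, the work surface at z = 0. Lengths are in m, angles in degrees, forces in N, time in s.
With the tool pointing down it reaches from about 0.3 to 0.95 m from the base axis. Payload 3.1 kg.
Tool frame: the origin (TCP) lies midway between the tips of the shut fingers; the grasp point (between the pads) lies 19 mm behind it (robot.tcp_to_grasp is the distance from the TCP to the grasp point, in m); z points along the fingers, y is the line along which they close (so a half turn about z gives the same grasp; the last joint's range is limited). The gripper opens to 85 mm and grips with 20 to 120 N. Pads are 22 mm wide; open, the fingers measure 114 mm over their backs; the gripper's body (76 mm by 85 mm) begins 54 mm behind the grasp point. The pads swing forward as they close: fully open they stand 13 mm farther back than shut.
Start: joints at [62.813, 17.653, 93.61, -0, 68.738, -3.994], TCP at [0.246, 0.574, 0.231] pointing down, gripper open.
Joint ranges: [-175.34, 175.34], [-45.06, 112.39], [2.9, 150.54], [-68.45, 248.45], [3.09, 151.38], [-168.51, 168.51]. Speed limits (degrees/s): [159.86, 159.86, 180, 180, 180, 180].

### API

Orientations are given as a 3x3 rotation matrix whose columns are the frame's x, y, z axes.
In Python, from rig import robot, imaging gives the robot as it stands. The module is installed in compiled form; this text tells all that it offers.
- The arm moves only by the shell command python3 -m creep 'ROWS' [FORCE]. ROWS is JSON, a list of rows, each a list of 3 entries, a list of its own where there are three numbers: the finger opening in cm, from 0 to 8.54, then the shift along the tool's x, y, z in cm, then the turn about the tool's z in degrees. In form: [[gripper, [x, y, z], roll], ...]. A call has exactly 8 rows; each row is the pose to reach, as a shift and turn from the pose commanded when the call began, along the tool's axes at that moment; what a row does not reach only later rows make up. A row lasts 1/8 s, in which the tool goes at most 62.5 mm and 10.7 degrees, less where a joint would pass 70% of its speed; a pose out of reach is approached as far as the arm can. A call with a gripper value outside its range is refused whole. The fingers move at their own pace and stop on an object; FORCE is the grip in N (left out, the last holds). Time passes only in rows, so rows that repeat a pose let the fingers close, or fill a call up. It gives the time, the measured TCP pose, the force, the opening and the grip force at its end, in the units of the state.
- robot.read_state(): the state, without advancing time (a new reading comes with each control period).
- imaging.get_image(name): name is "side" or "top"; returns (picture, depth): 400x640x3 uint8, red, green, blue; 400x640 float32, m along the optical axis (not along the pixel's ray), 0 where there is no reading.
- imaging.camera_params(name): a dict with "fx", "fy", "cx", "cy" (pixels), "extrinsics" (4x4, takes a point from camera to world coordinates). Camera axes: x right, y down, z forward; pixel columns grow to the right and rows downward; lengths in m; the calibration is good to about 2 mm. A picture is of the moment at which its call begins. camera_params takes no time and is no camera call.
- robot.hand_in(): hands the job in; it is judged then, once.
Trained networks look in the newest picture that a camera, given by its name, has taken for a name from the list of things; names that differ only in an ending like _2 or _b are one class to them, and where a whole thing is asked for, a point or a joint stands for the part that bears it (a point fixed in the world has none). Each returns a list of dicts, best first, with "p" (0 to 1); they miss things now and then, are a little off and sometimes report something else, mostly with a low value. They report only what shows in the picture. A call takes as long as a camera call. They do not tell look-alikes from the thing itself.
- imaging.cut_out(label, camera): "region" (400x640 bool, what is visible of it) and "uv" ([column, row] in pixels, amid what is visible of it).
- imaging.spot_point(label, camera): "uv" ([column, row] in pixels: a listed point, or the origin of a listed thing).
The state is a dict: "time_s": time; "joint_pos": joint angles; "dq": joint speeds; "joint_torque": joint torques, N m; "tool_pos": TCP position; "ee_rot": TCP orientation; "contact_force": force on the tool from outside, world axes, zero at the start; "wrist_torque": the same for the moment, N m; "opening": opening from 0.0 (shut) to 1.0 (fully open); "grasp_force": force on a finger pad.
Only numpy, scipy, OpenCV 4.12 (cv2) and the standard library are available. Lean on these libraries where they do the work, as an engineer would, in place of code of your own. Each camera call takes 0.05 s, during which the arm holds its last target. There are 200 camera calls.

## Working session

There is one attempt and no reset: what is moved stays moved. The work goes in short steps, Python scripts to look and compute and a shell command to move; the robot and the scene stay as the last step left them, time stands still between calls to the robot, and variables do not carry over. Pictures are saved under pics/ and viewed, at most 10 in all, crops included, and the job is handed in when it is done.

```bash
mkdir -p pics
cat > h.py <<'E'
import numpy as np, cv2
from rig import robot, imaging
def w(cam,uv,z=None,d=None):
    p=imaging.camera_params(cam);E=np.array(p["extrinsics"])
    r=np.array([(uv[0]-p["cx"])/p["fx"],(uv[1]-p["cy"])/p["fy"],1.])
    if z is not None:
        R=E[:3,:3]@r; d=(z-E[2,3])/R[2]
    return E[:3,:3]@(r*d)+E[:3,3]
E
python3 - <<'E'
from h import *
for c in("top","side"):
    im,d=imaging.get_image(c); np.savez(f"pics/{c}.npz",im=im,d=d)
    cv2.imwrite(f"pics/{c}.png",im[:,:,::-1])
    for l,z in(("breaker_top",.086),("breaker_set_a",.06),("bushing_mid",.071),("rocker_on_end",.0705),("switch_box",0),("breaker_box",0),("start_top",.062),("stop_top",.062),("pendant",0)):
        for o in imaging.spot_point(l,c)[:4]:
            print(c,l,round(o["p"],2),np.round(o["uv"]),np.round(w(c,o["uv"],z),3))
s=robot.read_state();print(s["time_s"],s["tool_pos"],np.round(s["ee_rot"],3))
E
```

```text
top breaker_top 0.71 [318. 147.] [ 0.642 -0.016  0.086]
top breaker_top 0.46 [210. 195.] [0.53  0.233 0.086]
top breaker_set_a 0.65 [258. 186.] [0.557 0.128 0.06 ]
top breaker_set_a 0.64 [290. 260.] [0.38  0.051 0.06 ]
top breaker_set_a 0.45 [189. 203.] [0.516 0.289 0.06 ]
top bushing_mid 0.54 [232. 191.] [0.542 0.185 0.071]
top rocker_on_end 0.87 [436. 171.] [ 0.586 -0.294  0.07 ]
top switch_box 0.79 [425. 188.] [ 0.56  -0.286  0.   ]
top breaker_box 0.6 [231. 198.] [0.539 0.204 0.   ]
top start_top 0.69 [207. 195.] [0.534 0.246 0.062]
top start_top 0.53 [508. 235.] [ 0.433 -0.456  0.062]
top start_top 0.52 [317. 146.] [ 0.654 -0.015  0.062]
top start_top 0.41 [420. 288.] [ 0.315 -0.245  0.062]
top stop_top 0.74 [496. 284.] [ 0.322 -0.42   0.062]
top stop_top 0.53 [329. 182.] [ 0.564 -0.041  0.062]
top stop_top 0.48 [399. 313.] [ 0.26  -0.196  0.062]
top pendant 0.72 [323. 170.] [ 0.61  -0.028  0.   ]
top pendant 0.61 [488. 262.] [ 0.372 -0.431  0.   ]
top pendant 0.59 [404. 302.] [ 0.28  -0.219  0.   ]
side breaker_top 0.55 [258. 169.] [0.517 0.225 0.086]
side breaker_set_a 0.64 [2
[... 319 characters left out ...]
cker_on_end 0.49 [258. 168.] [0.537 0.248 0.07 ]
side switch_box 0.58 [392. 262.] [ 0.554 -0.289  0.   ]
side breaker_box 0.78 [267. 189.] [0.54  0.212 0.   ]
side start_top 0.58 [428. 304.] [ 0.45  -0.451  0.062]
side start_top 0.49 [319. 298.] [ 0.289 -0.261  0.062]
side start_top 0.42 [337. 188.] [ 0.643 -0.009  0.062]
side stop_top 0.62 [327. 207.] [ 0.551 -0.048  0.062]
side stop_top 0.55 [292. 298.] [ 0.247 -0.216  0.062]
side stop_top 0.31 [209. 203.] [0.32  0.216 0.062]
side pendant 0.85 [332. 213.] [ 0.599 -0.028  0.   ]
side pendant 0.58 [399. 333.] [ 0.379 -0.428  0.   ]
1.0 [0.24619832 0.57447866 0.23129153] [[-0.919  0.394  0.   ]
 [ 0.394  0.919  0.   ]
 [-0.     0.    -1.   ]]
```

View pics/top.png

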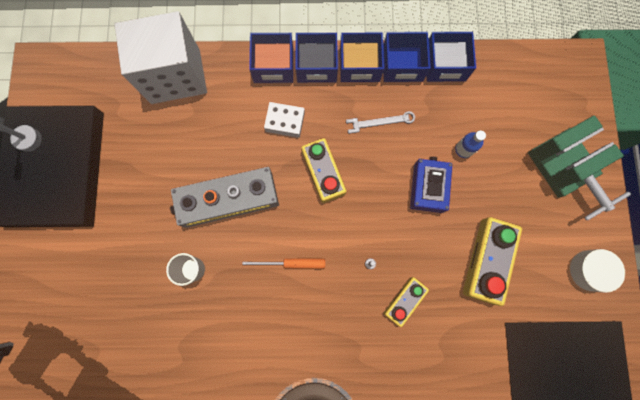

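View pics/side.png

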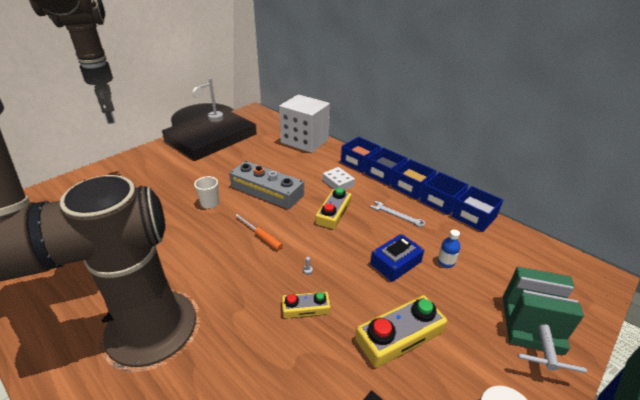

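The tripped breaker is the orange-collared one, at top (210,196). The switch box is at (433,186), with its white bar near (437,174). The middle-sized pendant is at (323,170), with its green button at (317,149). Next I'll refine these with crops and colour centroids.

Run:
```python
from h import *
im=np.load("pics/top.npz")["im"];d=np.load("pics/top.npz")["d"]
C=[(170,165,280,230),(405,150,460,215),(295,130,350,205)]
t=[cv2.resize(im[b:D,a:c],None,fx=f,fy=f,interpolation=cv2.INTER_CUBIC) for (a,b,c,D),f in zip(C,(4,4,4))]
H=300;W=sum(x.shape[1] for x in t[1:]) 
o=np.zeros((570,450,3),np.uint8)
o[:260,:440]=t[0];o[265:525,:220]=t[1];o[265:565,225:445]=t[2]
cv2.imwrite("pics/crop.png",o[:,:,::-1])
hsv=cv2.cvtColor(im,cv2.COLOR_RGB2HSV)
def cen(box,lo,hi,z,n):
    a,b,c,D=box;m=cv2.inRange(hsv[b:D,a:c],lo,hi);v,u=np.nonzero(m)
    uv=((u.min()+u.max())/2+a,(v.min()+v.max())/2+b);uv2=(u.mean()+a,v.mean()+b)
    print(n,len(u),np.round(uv,1),np.round(w("top",uv,z),4),np.round(uv2,1),np.round(w("top",uv2,z),4))
cen((195,180,225,212),(3,130,90),(14,255,255),.08,"orange")
cen((302,135,335,162),(45,120,50),(85,255,255),.062,"green")
cen((315,165,345,200),(0,170,90),(6,255,255),.062,"red")
cen((418,160,450,205),(0,0,170),(180,80,255),.0725,"white")
for l in("switch_box","rocker_on_end","breaker_top"):
    imaging.get_image("top")
    for o in imaging.cut_out(l,"top")[:2]:
        r=cv2.minAreaRect(np.argwhere(o["region"])[:,::-1].astype(np.float32));print(l,o["p"],r,o["uv"])
p=imaging.camera_params("top");print(np.round(p["extrinsics"],3))
print(w("top",(210,195),d=d[195,210]),w("top",(437,176),d=d[176,437]),w("top",(317,149),d=d[149,317]))
```

```text
orange 100 [205.5 191.5] [0.5397 0.2453 0.08  ] [208.3 193.8] [0.5341 0.2385 0.08  ]
green 10 [316.5 148. ] [ 0.6481 -0.0126  0.062 ] [316.2 147.5] [ 0.6493 -0.0119  0.062 ]
red 81 [330.  183.5] [ 0.5601 -0.0439  0.062 ] [329.4 183.1] [ 0.5611 -0.0425  0.062 ]
white 152 [434.5 182.5] [ 0.5579 -0.2896  0.0725] [433.  183.3] [ 0.5561 -0.2858  0.0725]
switch_box 0.9 ((430.83062744140625, 183.44114685058594), (39.418968200683594, 55.46063995361328), 6.170175075531006) [429.8, 186.5]
switch_box 0.7 ((210.0, 196.0), (12.0, 12.0), 90.0) [210.4, 195.5]
rocker_on_end 0.75 ((434.9739990234375, 181.9972686767578), (16.069114685058594, 25.857141494750977), 6.009005546569824) [434.6, 183.9]
rocker_on_end 0.67 ((329.5, 183.0), (12.0, 11.0), 90.0) [333.0, 180.0]
breaker_top 0.67 ((209.5, 196.0), (12.0, 13.0), 90.0) [208.7, 195.9]
[[-0.01  -0.986  0.169  0.355]
 [-1.     0.009 -0.008 -0.014]
 [ 0.006 -0.169 -0.986  0.971]
 [ 0.     0.     0.     1.   ]]
[0.53015533 0.23295777 0.08581092] [ 0.57482614 -0.29802376  0.06733995] [ 0.64612072 -0.01377158  0.0602616 ]
```

View pics/crop.png

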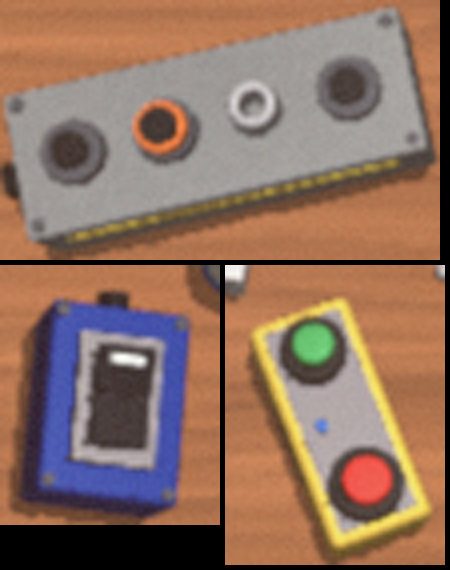

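The crop confirms the positions. The popped-out button is at pixel (209.8,196.5), the white bar at (437,173) on the far (+x) end, and green at (317,149). Next I close the fingers and move above the breaker.

```bash
python3 -m creep '[[0,[-5,-2.5,0],0],[0,[-10,-5.1,0],0],[0,[-15,-7.7,0],0],[0,[-20,-10.2,1],0],[0,[-25,-12.8,3],0],[0,[-30,-15.3,5],0],[0,[-35,-17.9,7],0],[0,[-39.4,-20.1,9],0]]' 40
python3 -m creep '[[0,[0,0,1],0],[0,[0,0,1],0],[0,[0,0,1],0],[0,[0,0,1],0],[0,[0,0,1],0],[0,[0,0,1],0],[0,[0,0,1],0],[0,[0,0,1],0]]'
python3 - <<'E'
from h import *
im,d=imaging.get_image("side")
cv2.imwrite("pics/s2.png",cv2.resize(im[100:240,180:380,::-1],None,fx=4,fy=4))
s=robot.read_state();print(s["time_s"],s["tool_pos"],np.round(s["ee_rot"],3))
E
```

```text
time_s: 2.3
tool_pos: [0.5305, 0.2329, 0.141]
ee_rot: [[-0.919, 0.394, 0.001], [0.394, 0.919, 0.0], [-0.001, 0.001, -1.0]]
contact_force: [-0.4, 1.6, -0.2]
opening: -0.002
grasp_force: 0.0
time_s: 3.3
tool_pos: [0.5292, 0.2345, 0.1313]
ee_rot: [[-0.919, 0.394, 0.0], [0.394, 0.919, 0.0], [-0.0, 0.0, -1.0]]
contact_force: [0.2, -0.2, -0.0]
opening: 0.001
grasp_force: 0.0
3.35 [0.52916668 0.23447797 0.13123859] [[-0.919  0.394 -0.   ]
 [ 0.394  0.919 -0.   ]
 [ 0.    -0.    -1.   ]]
```

View pics/s2.png

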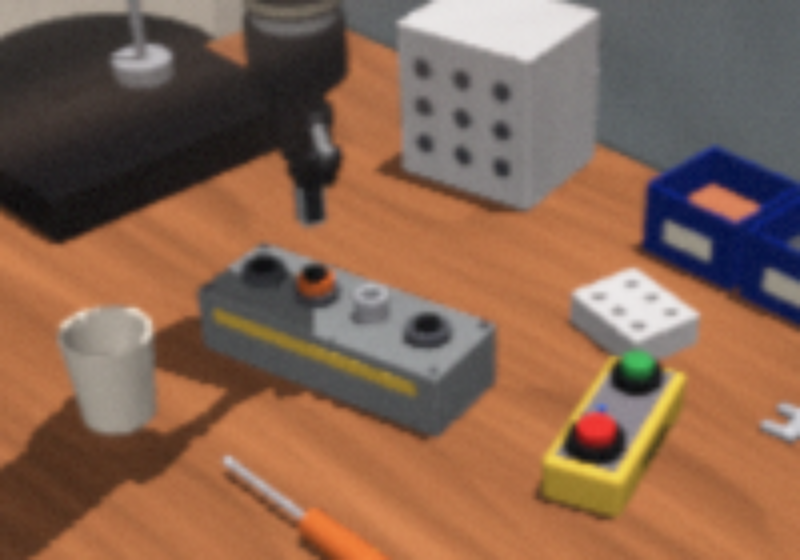

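The fingertips, at crop (310,220), are right above the orange-collared button at (315,275). I'll press down.

```bash
python3 -m creep '[[0,[0,0,2],0],[0,[0,0,4],0],[0,[0,0,4.5],0],[0,[0,0,4.8],0],[0,[0,0,5.1],0],[0,[0,0,5.4],0],[0,[0,0,5.6],0],[0,[0,0,5.6],0]]'
```

```text
time_s: 4.35
tool_pos: [0.5295, 0.2347, 0.076]
ee_rot: [[-0.919, 0.394, 0.001], [0.394, 0.919, 0.0], [-0.0, 0.0, -1.0]]
contact_force: [-2.4, -1.5, 5.7]
opening: -0.001
grasp_force: 3.0
```

```bash
python3 -m creep '[[0,[0,0,0.1],0],[0,[0,0,0.1],0],[0,[0,0,0.2],0],[0,[0,0,0.2],0],[0,[0,0,0.2],0],[0,[0,0,0.2],0],[0,[0,0,0.2],0],[0,[0,0,0.2],0]]'
```

```text
time_s: 5.35
tool_pos: [0.5296, 0.2347, 0.0758]
ee_rot: [[-0.919, 0.394, 0.0], [0.394, 0.919, -0.0], [-0.0, 0.0, -1.0]]
contact_force: [-5.3, -2.9, 15.6]
opening: 0.001
grasp_force: 7.8
```

Fully in: z is 0.076 and the force has jumped, so it is against its stop. I'll lift and travel to the rocker.

```bash
python3 -m creep '[[0,[0,0,-3],0],[0,[0,0,-6],0],[0,[-3,-5.4,-7],0],[0,[-6,-10.9,-7],0],[0,[-9,-16.4,-7],0],[0,[-12,-21.8,-7],0],[0,[-15,-27.3,-7],0],[0,[-18,-32.7,-7],0]]'
python3 -m creep '[[0,[-3,-5.4,0],0],[0,[-6,-10.9,0],0],[0,[-7.7,-14.1,0],0],[0,[-7.7,-14.1,1],0],[0,[-7.7,-14.1,2],0],[0,[-7.7,-14.1,3],0],[0,[-7.7,-14.1,3],0],[0,[-7.7,-14.1,3],0]]'
python3 - <<'E'
from h import *
im,d=imaging.get_image("side"); im2,_=imaging.get_image("top")
a=cv2.resize(im[150:290,330:480,::-1],None,fx=3,fy=3);b=cv2.resize(im2[130:250,170:270,::-1],(350,420))
cv2.imwrite("pics/s3.png",np.hstack([a,b]))
E
```

```text
time_s: 6.35
tool_pos: [0.5669, -0.1392, 0.1434]
ee_rot: [[-0.919, 0.394, 0.003], [0.394, 0.919, -0.001], [-0.003, 0.001, -1.0]]
contact_force: [0.3, 0.8, -0.3]
opening: -0.0
grasp_force: 0.0
time_s: 7.35
tool_pos: [0.5814, -0.2961, 0.1134]
ee_rot: [[-0.92, 0.393, 0.0], [0.393, 0.92, -0.0], [-0.0, -0.0, -1.0]]
contact_force: [1.3, 0.0, 0.5]
opening: -0.002
grasp_force: 0.0
```

View pics/s3.png

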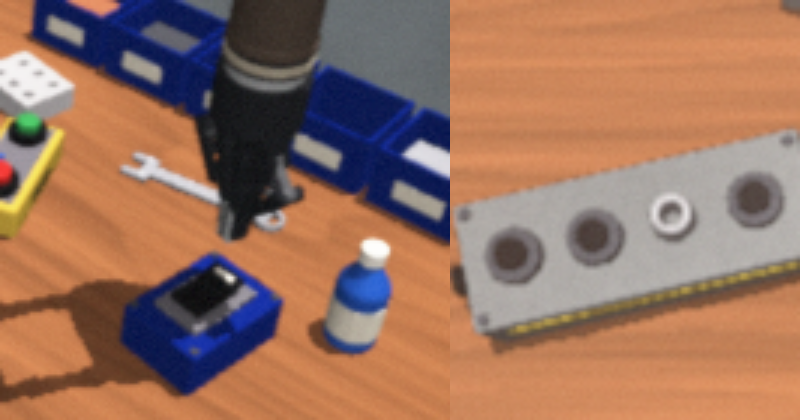

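The orange collar is hidden, so the breaker is in. The fingertips at (232,237) are above the white-bar end at (225,272). I'll press it.

```bash
python3 -m creep '[[0,[0,0,1.5],0],[0,[0,0,3],0],[0,[0,0,3.7],0],[0,[0,0,4.1],0],[0,[0,0,4.5],0],[0,[0,0,4.8],0],[0,[0,0,5],0],[0,[0,0,5],0]]'
```

```text
time_s: 8.45
tool_pos: [0.5814, -0.2968, 0.0641]
ee_rot: [[-0.919, 0.394, 0.0], [0.394, 0.919, -0.0], [-0.0, 0.0, -1.0]]
contact_force: [-2.1, 1.9, 4.1]
opening: -0.002
grasp_force: 2.3
```

```bash
python3 -m creep '[[0,[0,0,0.1],0],[0,[0,0,0.1],0],[0,[0,0,0.1],0],[0,[0,0,0.2],0],[0,[0,0,0.2],0],[0,[0,0,0.2],0],[0,[0,0,0.2],0],[0,[0,0,0.2],0]]'
```

```text
time_s: 9.45
tool_pos: [0.5814, -0.2969, 0.064]
ee_rot: [[-0.919, 0.394, 0.0], [0.394, 0.919, 0.0], [-0.0, 0.0, -1.0]]
contact_force: [-5.6, 3.6, 13.5]
opening: -0.005
grasp_force: 6.6
```

The rocker is at its stop (z 0.064). Next I lift and move to the green button at (0.646,-0.014).

```bash
python3 -m creep '[[0,[0,0,-3],0],[0,[0,0,-6],0],[0,[1,5.5,-6],0],[0,[2,11,-6],0],[0,[3,16.5,-6],0],[0,[4,22,-6],0],[0,[5.2,27,-6],0],[0,[5.2,28.6,-6],0]]'
python3 -m creep '[[0,[0,0,1],0],[0,[0,0,2],0],[0,[0,0,2.5],0],[0,[0,0,2.5],0],[0,[0,0,2.5],0],[0,[0,0,2.5],0],[0,[0,0,2.5],0],[0,[0,0,2.5],0]]'
python3 - <<'E'
from h import *
im,d=imaging.get_image("side")
cv2.imwrite("pics/s4.png",cv2.resize(im[140:290,300:440,::-1],None,fx=4,fy=4))
E
```

```text
time_s: 10.45
tool_pos: [0.6466, -0.0104, 0.1212]
ee_rot: [[-0.921, 0.39, 0.001], [0.39, 0.921, 0.0], [-0.001, 0.001, -1.0]]
contact_force: [-0.3, -0.6, -0.1]
opening: 0.002
grasp_force: 0.0
time_s: 11.45
tool_pos: [0.6461, -0.0134, 0.0965]
ee_rot: [[-0.919, 0.394, 0.0], [0.394, 0.919, -0.0], [-0.0, 0.0, -1.0]]
contact_force: [-0.5, -0.8, -0.4]
opening: 0.002
grasp_force: 0.0
```

View pics/s4.png

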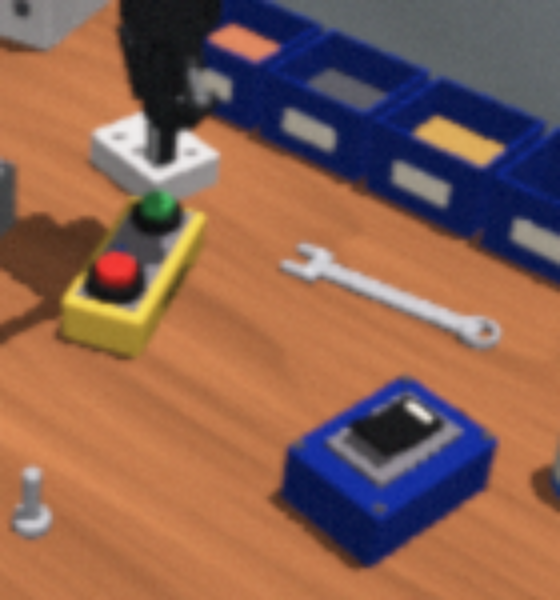

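The tips at (163,165) are above the green button at (160,207), and the rocker's ON half lies level. I'll press and release.

```bash
python3 -m creep '[[0,[0,0,1.5],0],[0,[0,0,3],0],[0,[0,0,3.4],0],[0,[0,0,3.7],0],[0,[0,0,3.9],0],[0,[0,0,4.1],0],[0,[0,0,4.1],0],[0,[0,0,4.1],0]]'
```

```text
time_s: 12.5
tool_pos: [0.6459, -0.0135, 0.0561]
ee_rot: [[-0.919, 0.394, -0.0], [0.394, 0.919, -0.0], [0.0, -0.0, -1.0]]
contact_force: [-3.3, 0.8, 5.8]
opening: 0.001
grasp_force: 2.8
```

Fully down (5.8 N at 0.056). I'll lift straight up.

```bash
python3 -m creep '[[0,[0,0,0.1],0],[0,[0,0,0.1],0],[0,[0,0,-0.5],0],[0,[0,0,-2],0],[0,[0,0,-5],0],[0,[0,0,-8],0],[0,[0,0,-11],0],[0,[0,0,-11],0]]'
python3 -m creep '[[0,[0,0,0],0],[0,[0,0,0],0],[0,[0,0,0],0],[0,[0,0,0],0],[0,[0,0,0],0],[0,[0,0,0],0],[0,[0,0,0],0],[0,[0,0,0],0]]'
python3 - <<'E'
from h import *
im,d=imaging.get_image("side")
cv2.imwrite("pics/s5.png",cv2.resize(im[100:350,180:500,::-1],None,fx=2.4,fy=2.4))
E
```

```text
time_s: 13.5
tool_pos: [0.6494, -0.0137, 0.1696]
ee_rot: [[-0.919, 0.394, 0.009], [0.394, 0.919, -0.001], [-0.009, 0.003, -1.0]]
contact_force: [0.3, -0.3, -0.4]
opening: -0.0
grasp_force: 0.0
time_s: 14.5
tool_pos: [0.646, -0.0135, 0.1654]
ee_rot: [[-0.919, 0.394, 0.0], [0.394, 0.919, -0.0], [-0.0, 0.0, -1.0]]
contact_force: [0.0, 0.3, 0.4]
opening: -0.0
grasp_force: 0.0
```

View pics/s5.png

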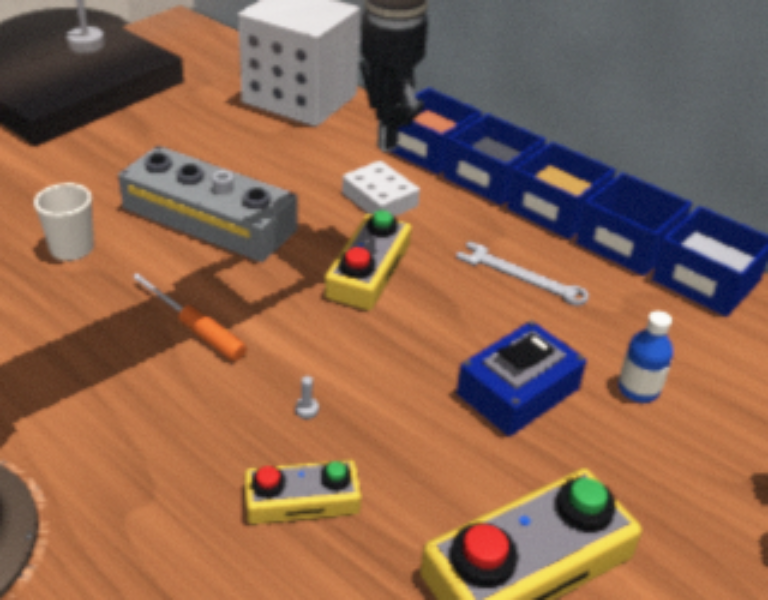

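The breaker at (189,172) is in, the rocker at (525,352) is on, the green button at (383,222) is back up, and nothing else has moved.

```bash
python3 -c "from rig import robot; print(robot.hand_in())"
```

```text
the job is handed in; nothing more can be done
None
```

I pushed the breaker in, switched the main rocker on, then pressed and released the green start button, in that order, and handed the job in at about 14.6 s of the 42 s allowed; the hand-in gave no verdict.

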